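Select the fourth die on the turret punch and punch the tag

ROBOT

A 7-joint arm with a two-finger parallel gripper is mounted at the origin on the work surface. World frame = base frame: x ahead of the robot, y to its left, z up, the work surface at z = 0. Lengths are in m, angles in rad, forces in N, time in s.
With the tool pointing down it reaches from about 0.35 to 0.9 m from the base axis. Payload 8.1 kg.
Tool frame: the origin (TCP) lies midway between the tips of the shut fingers; the grasp point (between the pads) lies 19 mm behind it; z points along the fingers, y is the line along which they close (so a half turn about z gives the same grasp; the last joint's range is limited). The gripper opens to 92 mm and grips with 3 to 60 N. Pads are 19 mm wide; open, the fingers measure 130 mm over their backs; the gripper's body (75 mm by 190 mm) begins 47 mm behind the grasp point.
Start: joints at [-0.103, 0.434, 0.025, 1.573, -0.012, 1.134, -0.075], TCP at [0.625, -0, 0.227] pointing down, gripper open.
Joint ranges: [-2.62, 2.62], [-0.44, 2.09], [-1.27, 1.32], [0.08, 2.57], [-1.32, 4.46], [0.12, 2], [-2.74, 2.74]. Speed limits (rad/s): [2.22, 2.22, 3.01, 3.01, 3.14, 3.14, 3.14].

INTERFACE

Orientations are given as a rotation vector (axis times angle).
In Python, from cell import arm gives the robot as it stands.
- The arm moves only by the tool carry_out, never from a script. Its arguments are lists of equal length, an entry for each row: "claw": the finger opening in cm, from 0 to 9.18; "delta_pos": the shift along the tool's x, y, z in cm, a list of three; "angular": the turn, a rotation vector about the tool's x, y, z in rad, a list of three. In form: {"claw": [claw, ...], "delta_pos": [[dx, dy, dz], ...], "angular": [[ax, ay, az], ...]}. A call has 1 to 20 rows; each row shifts and turns the commanded pose from where the row before left it, along the tool's axes as they then stand; what a row does not reach is not made up. A row lasts 1/10 s, in which the tool goes at most 50 mm and 8.59 degrees, less where a joint would pass 70% of its speed; a pose out of reach is approached as far as the arm can. A call with a gripper value outside its range is refused whole. The fingers move at their own pace and stop on an object; "force" is the grip in N (left out, the last holds). Time passes only in rows, so rows that do not move let the fingers close. It gives the time, the measured TCP pose, the force, the opening and the grip force at its end, in the units of the state.
- arm.observe(): the state, without advancing time (a new reading comes with each control period).
- arm.get_image(name): name is "scene" or "side" or "wrist"; returns a dict with "frame" (400x640x3 uint8, red, green, blue), "mtx" (3x3 intrinsics, pixels), "T" (4x4, takes a point from camera to world coordinates). Camera axes: x right, y down, z forward; pixel columns grow to the right and rows downward; lengths in m; the calibration is good to about 2 mm. A picture is of the moment at which its call begins. There is no depth.
- arm.sign_off(): hands the job in; it is judged then, once.
Trained networks look in a picture, given as the dict that the camera call returned (one of the last four; its "shot" number tells which), for a name from the list of things; names that differ only in an ending like _2 or _b are one class to them, and where a whole thing is asked for, a point or a joint stands for the part that bears it (a point fixed in the world has none). Each returns a list of dicts, best first, with "conf" (0 to 1); they miss things now and then, are a little off and sometimes report something else, mostly with a low value. They report only what shows in the picture. A call takes as long as a camera call.
- arm.look_for(label, picture): "centre" ([column, row] as shares, 0 to 1, of the picture: columns of its width, rows of its height, amid what is visible of it).
- arm.trace(label, picture): "region" (400x640 bool, what is visible of it) and "centre" ([column, row] as shares, 0 to 1, of the picture: columns of its width, rows of its height, amid what is visible of it).
- arm.place_of(label, picture): "centre" ([column, row] as shares, 0 to 1, of the picture: columns of its width, rows of its height: a listed point, or the origin of a listed thing).
The state is a dict: "clock": time; "joints": joint angles; "dq": joint speeds; "joint_efforts": joint torques, N m; "position": TCP position; "ee_rot": TCP orientation; "force": force on the tool from outside, world axes, zero at the start; "ft_torque": the same for the moment, N m; "width": opening from 0.0 (shut) to 1.0 (fully open); "gripper_force": force on a finger pad.
Only numpy, scipy, OpenCV 4.12 (cv2) and the standard library are available. Lean on these libraries where they do the work, as an engineer would, in place of code of your own. Each camera call takes 0.05 s, during which the arm holds its last target. There are 200 camera calls.

TASK

The tag is already in the bench punch. Gently turn the die wheel back anticlockwise (seen from above) until it meets its stop, without straining the stop, then turn it clockwise exactly four clicks from the first click position at the stop, and only then push the ram all the way down, without ramming it, and let it spring back up. Leave the wheel on that click and do not disturb the other things on the desk.

Things in the scene. Friction and masses are not known exactly. Their poses are not given: they have to be found in the camera images.
- punch: Grey bench turret punch, fixed. Origin on the table under the vertical axis of its die wheel; x points from the axis to the ram and its column, y to the left, z up. Base plate 250 x 200 mm (x -105 to 145), 16 mm thick. Its arm over the wheel's rim: x 52 to 142 mm, 34 mm wide, top 82 mm up. 'Clockwise' is always seen from above.
- wheel_centre (a point): Centre of the die wheel's top face, 44 mm up; fixed to the punch, does not turn. Aluminium wheel, 164 mm diameter, twelve punch heads, twelve sprung clicks 30 degrees apart. A click takes about 0.15 N m (knob torque); let go anywhere, the wheel snaps into the nearest click. It starts one to three clicks clockwise of the first click; which one is not measured.
- knob_top (a point): Centre of the top face of the black round knob that turns the wheel, on the wheel axis, 100 mm above the table; fixed to the punch, does not turn. The knob: 46 mm diameter, from 62 to 100 mm above the table, on a 24 mm stem. A 35 N grip turns it without slipping.
- stop_top (a point): Rest place of the top of the steel stop post, 10 mm diameter, 58 mm up, at x 0, y 90 mm of the punch. The lug (10 mm steel pin on the wheel rim, 90 mm from the axis, top 52 mm up) meets it when the wheel is turned anticlockwise. The first click lies 5 degrees clockwise of contact. The post is sprung: knob torque rises 8 N m per rad; over 0.9 N m (10 N at the lug) harms it.
- fourth_click (a point): Where the top of the lug stands when the wheel is four clicks (120 degrees) clockwise of the first click: x 67, y -60 mm of the punch, 52 mm up; fixed to the punch
- ram_top (a point): centre of the top face of the round steel ram button, 30 mm diameter, 68 mm from the wheel axis along the punch's x, top 100 mm above the table when up
- ram (a joint): how far the ram is pressed straight down, 0 (up) to 0.008 m (fully down, hard stop). Springs back up when let go: 4.5 N to start, about 12 N fully down
- scanner: bystander: hand-held barcode scanner lying flat, 180 x 52 x 40 mm, white and grey; origin at the centre of its underside
- stapler: bystander: small stapler, 110 x 34 x 40 mm; origin at the centre of its underside
- pen_cup: bystander: black plastic pen cup, 72 mm diameter, 90 mm high, pens up to 140 mm; origin at the centre of its underside
- tape_roll: bystander: clear tape roll lying flat, 90 mm diameter, 24 mm high; origin at the centre of its underside
- tag_stack: bystander: stack of cardboard tags, 90 x 55 x 22 mm; origin at the centre of its underside
- mouse: bystander: black computer mouse, 100 x 58 x 26 mm; origin at the centre of its underside
- spare_die: bystander: upright steel cylinder, 22 mm diameter, 34 mm high; origin at the centre of its underside

How it is judged:
By the outcome, as a careful person would: the job done as asked, in the order asked, and still so for the second after the job is handed in, with the robot touching nothing.
It also fails if it takes over 72 s, if anything falls off the work surface, if the arm or the gripper's body presses on something with over 40 N, if the wrist force passes 120 N, or if a joint passes its speed limit or range.

## Working session

There is one attempt and no reset: what is moved stays moved. The work goes in short steps, Python scripts to look and compute and a tool call to move; the robot and the scene stay as the last step left them, time stands still between calls to the robot, and variables do not carry over. Pictures are saved under pics/ and viewed, at most 10 in all, crops included, and the job is handed in when it is done.

Besides the shell and the picture viewer there is one more tool, called in YAML: its name, and indented under it one key for each argument. carry_out: Moves the arm, as the interface text tells. Its arguments: {"type":"object","properties":{"claw":{"type":"array","items":{"type":"number"}},"delta_pos":{"type":"array","items":{"type":"array","items":{"type":"number"}}},"angular":{"type":"array","items":{"type":"array","items":{"type":"number"}}},"force":{"type":"number"}},"required":["claw","delta_pos","angular"]}

```bash
mkdir -p pics; ls; cat > h.py <<'E'
import numpy as np, cv2
from cell import arm
def ray(p,c):
    u=np.array([c[0]*640,c[1]*400,1.]); d=p["T"][:3,:3]@np.linalg.solve(p["mtx"],u); return p["T"][:3,3],d/np.linalg.norm(d)
def tri(rs):
    A=np.zeros((3,3));b=np.zeros(3)
    for o,d in rs:
        M=np.eye(3)-np.outer(d,d);A+=M;b+=M@o
    x=np.linalg.solve(A,b); return x,[np.linalg.norm((np.eye(3)-np.outer(d,d))@(x-o)) for o,d in rs]
def proj(p,X):
    c=np.linalg.inv(p["T"])@np.append(X,1);q=p["mtx"]@c[:3];return q[:2]/q[2]
def snap(n,f=None):
    p=arm.get_image(n)
    if f: cv2.imwrite("pics/"+f,p["frame"][:,:,::-1])
    return p
E
python3 - <<'E'
from h import *
P={n:snap(n,n+"0.png") for n in("scene","side","wrist")}
for l in["punch","wheel_centre","knob_top","stop_top","fourth_click","ram_top","scanner","stapler","pen_cup","tape_roll","tag_stack","mouse","spare_die"]:
    rs=[]
    for n,p in P.items():
        r=arm.place_of(l,p)
        if r: print(l,n,np.round(np.array(r[0]["centre"])*[640,400],1),round(r[0]["conf"],2)); rs.append(ray(p,r[0]["centre"]))
    if len(rs)>1:
        x,e=tri(rs);print("   ->",x.round(4),np.round(e,4))
a=np.vstack([cv2.imread("pics/scene0.png")]);
s=arm.observe();print(s)
E
```

```text
pics
punch scene [356.3 217. ] 0.95
punch side [324.6 254. ] 0.8
   -> [0.5402 0.086  0.0011] [0.0057 0.0057]
wheel_centre scene [349.9 200.7] 0.75
wheel_centre side [330.4 242.5] 0.65
wheel_centre wrist [242.  107.2] 0.88
   -> [0.5364 0.0757 0.038 ] [0.0055 0.005  0.008 ]
knob_top side [327.4 220.3] 0.97
knob_top wrist [227.  107.4] 0.78
   -> [0.5389 0.0808 0.1021] [0.0026 0.0026]
stop_top scene [383.9 212.6] 0.76
stop_top side [288.1 256. ] 0.82
stop_top wrist [259.9  17.5] 0.94
   -> [0.5632 0.1699 0.0526] [0.0047 0.0018 0.0036]
fourth_click scene [317.2 197.2] 0.71
fourth_click side [327.8 213.1] 0.7
fourth_click wrist [289.2 179.3] 0.61
   -> [0.5883 0.0082 0.0506] [0.0031 0.0053 0.0033]
ram_top scene [330.3 189.9] 0.57
ram_top side [309.4 202.1] 0.45
ram_top wrist [297.6 130.3] 0.65
   -> [0.6043 0.059  0.1   ] [0.0027 0.0016 0.0034]
scanner scene [298.9 179.6] 0.57
scanner side [413.8 216.3] 0.56
   -> [ 0.4579 -0.1462 -0.0022] [0.0073 0.0073]
stapler scene [423.1 238.4] 0.61
stapler side [268.3 312.1] 0.63
   -> [ 0.5307  0.2625 -0.0048] [0.0016 0.0016]
pen_cup scene [429.5
[... 677 characters left out ...]
': 2.1, 'joints': array([-0.10257581,  0.4344901 ,  0.02502888,  1.57321037, -0.01157358,
        1.13402925, -0.07510536]), 'dq': array([-0.00172913, -0.00101138, -0.00132644, -0.00130812, -0.00074872,
        0.00018892, -0.00060809]), 'joint_efforts': array([-2.94675356e-04, -6.67655039e+01,  9.83995423e-01, -3.14803970e+01,
       -6.06824853e-02,  3.27718514e-02,  3.02666683e-05]), 'position': array([ 6.24998835e-01, -6.88113552e-05,  2.26744320e-01]), 'ee_rot': array([ 2.22155583e+00,  2.22126801e+00, -3.89708778e-05]), 'force': array([-0.37846332,  0.09227274, -0.03646001]), 'ft_torque': array([-0.01209232,  0.03982415, -0.01045161]), 'gripper_force': 0.0, 'width': 0.9968965725709187}
```

View images.

```bash
python3 - <<'E'
import cv2
a=cv2.imread("pics/wrist0.png");cv2.imwrite("pics/w1.png",cv2.resize(a[0:300,100:480],(760,600)))
b=cv2.imread("pics/side0.png");cv2.imwrite("pics/s1.png",cv2.resize(b[150:350,190:450],(780,600)))
E
```

```text
(no output)
```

View pics/w1.png

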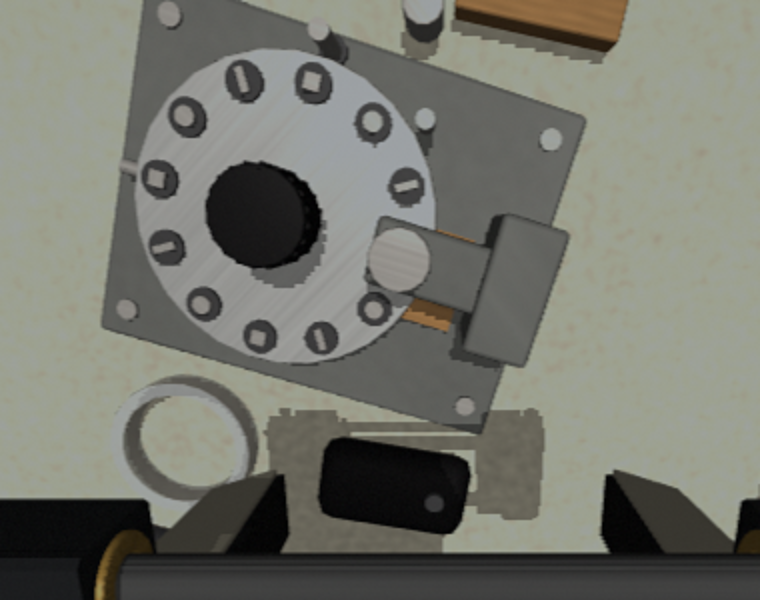

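View pics/s1.png

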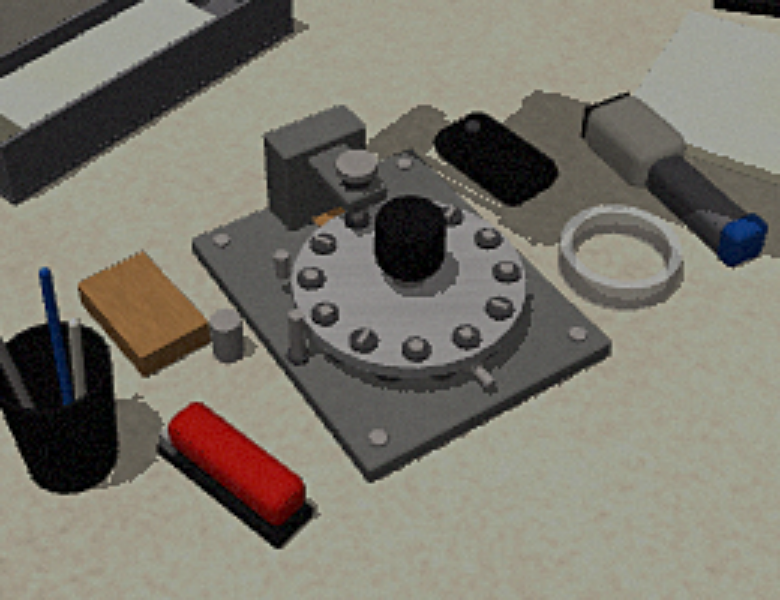

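The stop is the tall post at crop (320,30). The lug is the short post at (425,120), roughly one click clockwise of the first click. The knob is at (262,215) and the ram button at (400,260). Next I fit the punch pose.

```bash
cat >> h.py <<'E'
from scipy.optimize import least_squares
PT={"punch":(0,0,0),"wheel_centre":(0,0,.044),"knob_top":(0,0,.1),"stop_top":(0,.09,.058),"fourth_click":(.067,-.06,.052),"ram_top":(.068,0,.1)}
def loc(q,X):
    c,s=np.cos(q[2]),np.sin(q[2]);return np.array([q[0]+c*X[0]-s*X[1],q[1]+s*X[0]+c*X[1],X[2]])
def fit(views,labels=PT):
    ob=[(n,l,p,np.array(r[0]["centre"])*[640,400]) for n,p in views for l in labels for r in[arm.place_of(l,p)] if r and r[0]["conf"]>.4]
    dist=lambda p,X:np.linalg.norm(p["T"][:3,3]-X)/p["mtx"][0,0]*1000
    f=lambda q:np.concatenate([(proj(p,loc(q,PT[l]))-u)*dist(p,loc(q,PT[l])) for n,l,p,u in ob])
    r=least_squares(f,[.539,.081,-.26],loss="soft_l1",f_scale=3)
    for (n,l,p,u),e in zip(ob,f(r.x).reshape(-1,2)):print(n,l,e.round(1),"mm")
    print("pose",r.x.round(4));return r.x
def inv(q,X):
    d=np.array(X[:2])-q[:2];c,s=np.cos(q[2]),np.sin(q[2]);return np.array([c*d[0]+s*d[1],-s*d[0]+c*d[1]])
def onplane(p,u,z):
    o,d=ray(p,(u[0]/640,u[1]/400));return o+d*(z-o[2])/d[2]
E
python3 - <<'E'
from h import *
P=[(n,snap(n)) for n in("scene","side","wrist")]
q=fit(P); w=P[2][1]
for nm,c,z in[("lug",(425,119),.052),("stop",(319,28),.058),("ram",(400,260),.1),("knob",(261,214),.1)]:
    u=(100+c[0]/2,c[1]/2);X=onplane(w,u,z);v=inv(q,X);print(nm,X.round(4),v.round(4),np.degrees(np.arctan2(v[1],v[0])).round(1))
print(w["T"].round(3),arm.observe()["clock"])
E
```

```text
scene punch [-3.9  5.5] mm
scene wheel_centre [2.8 1.6] mm
scene knob_top [0.6 0.4] mm
scene stop_top [-4.1  3.6] mm
scene fourth_click [0.6 2.2] mm
scene ram_top [ 7.  -6.6] mm
side punch [ 0.  -1.6] mm
side wheel_centre [-4.3  3.3] mm
side knob_top [-0.2  2.5] mm
side ram_top [ 0.5 -1.4] mm
wrist punch [-4.  -0.6] mm
wrist wheel_centre [3.6 2.8] mm
wrist knob_top [-0.   1.3] mm
wrist stop_top [-3.7  3.8] mm
wrist fourth_click [-1.7 -1.4] mm
wrist ram_top [ 1.6 -0.2] mm
pose [ 0.5391  0.0823 -0.2824]
lug [0.6173 0.1297 0.052 ] [0.0619 0.0673] 47.4
stop [0.567  0.1687 0.058 ] [0.0027 0.0907] 88.3
ram [0.6065 0.0627 0.1   ] [ 0.0702 -0.    ] -0.0
knob [0.5438 0.0831 0.1   ] [0.0043 0.0021] 25.7
[[ 1.    -0.    -0.     0.627]
 [-0.    -0.957 -0.291  0.08 ]
 [ 0.     0.291 -0.957  0.385]
 [ 0.     0.     0.     1.   ]] 3.15
```

carry_out:
  claw: [9.1,9.1,9.1,9.1,9.1,9.1,9.1,9.1,9.1,9.1,9.1]
  delta_pos:
    - [1.6,-1.7,0]
    - [1.7,-1.7,0]
    - [1.6,-1.7,0.5]
    - [1.7,-1.7,0.5]
    - [1.6,-1.6,0.5]
    - [0,0,0.5]
    - [0,0,0]
    - [0,0,0]
    - [0,0,0]
    - [0,0,0]
    - [0,0,0]
  angular:
    - [0,0,0]
    - [0,0,0]
    - [0,0,0]
    - [0,0,0]
    - [0,0,0]
    - [0,0,-0.1]
    - [0,0,-0.1]
    - [0,0,-0.1]
    - [0,0,-0.1]
    - [0,0,-0.1]
    - [0,0,0]
  force: 35

```text
clock: 4.25
position: [0.5411, 0.0819, 0.2068]
ee_rot: [1.601, 2.703, 0.0]
force: [0.7, -0.3, -0.1]
width: 0.994
gripper_force: 0.0
```

```bash
python3 - <<'E'
from h import *
w=snap("wrist","w2.png"); q=fit([("wrist",w)])
s=arm.observe();print(s["position"],s["ee_rot"],s["joints"].round(3),s["clock"],s["force"].round(2),s["ft_torque"].round(3))
E
```

```text
wrist punch [ 0.  -0.1] mm
wrist wheel_centre [-0.2 -1.3] mm
wrist knob_top [-0.9  0.3] mm
wrist stop_top [-0.3  1.2] mm
wrist fourth_click [-0.  -0.5] mm
wrist ram_top [1.6 0.3] mm
pose [ 0.5397  0.0825 -0.3013]
[0.54103834 0.0820307  0.20676462] [1.60412160e+00 2.70103526e+00 1.70698864e-05] [-0.161  0.333 -0.114  1.784  0.044  1.027  0.208] 4.6 [0.47 0.18 0.09] [ 0.01   0.    -0.009]
```

View pics/w2.png

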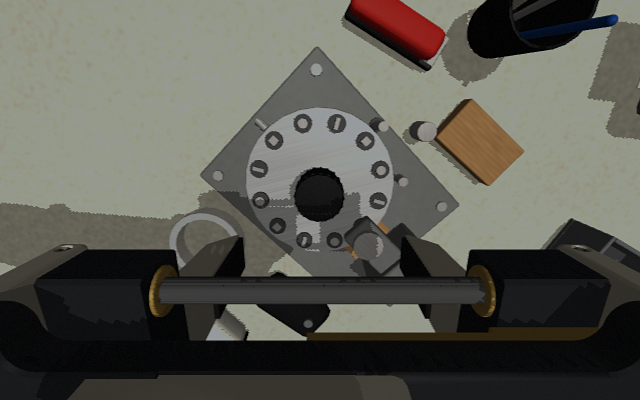

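The knob sits at about (319,193), with the fingers at 45° to the ram so they clear it. The lug is at (403,181) and the stop at (380,125). The close-up fit is good to about 1 mm, so I descend and grip.

carry_out:
  claw: [9.1,9.1,9.1,9.1,9.1,9.1,9.1,9.1]
  delta_pos:
    - [0.1,-0.1,2]
    - [0,0,2]
    - [0,0,2]
    - [0,0,2]
    - [0,0,2]
    - [0,0,2]
    - [0,0,1.6]
    - [0,0,0]
  angular:
    - [0,0,0]
    - [0,0,0]
    - [0,0,0]
    - [0,0,0]
    - [0,0,0]
    - [0,0,0]
    - [0,0,0]
    - [0,0,0]

```text
clock: 5.4
position: [0.5382, 0.0821, 0.0689]
ee_rot: [-1.602, -2.699, 0.004]
force: [-0.3, -0.4, -0.4]
width: 0.992
gripper_force: 0.0
```

carry_out:
  claw: [4,4,4,4,4,4,4,4]
  delta_pos:
    - [0,0,0]
    - [0,0,0]
    - [0,0,0]
    - [0,0,0]
    - [0,0,0]
    - [0,0,0]
    - [0,0,0]
    - [0,0,0]
  angular:
    - [0,0,0]
    - [0,0,0]
    - [0,0,0]
    - [0,0,0]
    - [0,0,0]
    - [0,0,0]
    - [0,0,0]
    - [0,0,0]
  force: 35

```text
clock: 6.2
position: [0.5381, 0.0814, 0.0707]
ee_rot: [-1.603, -2.7, 0.004]
force: [-6.1, -2.6, 6.7]
width: 0.496
gripper_force: 35.0
```

```bash
cat >> h.py <<'E'
def st():
    s=arm.observe();r=s["ee_rot"];a=cv2.Rodrigues(r)[0][:,1]
    print("t",round(s["clock"],2),"pos",s["position"].round(4),"yang",np.degrees(np.arctan2(a[1],a[0])).round(2),"F",s["force"].round(2),"T",s["ft_torque"].round(3),"w",round(s["width"]*91.8,1),"g",s["gripper_force"],"q7",s["joints"][6].round(3))
E
python3 -c "from h import *;st()"
```

```text
t 6.2 pos [0.5381 0.0814 0.0707] yang 28.61 F [-6.08 -2.61  6.7 ] T [-0.576  1.286  0.002] w 45.5 g 34.99812304973602 q7 0.177
```

carry_out:
  claw: [4,4,4]
  delta_pos:
    - [0,-0.1,-0.1]
    - [0,0,0]
    - [0,0,0]
  angular:
    - [0,0,0]
    - [0,0,0]
    - [0,0,0]

```text
clock: 6.5
position: [0.538, 0.0814, 0.0708]
ee_rot: [-1.602, -2.701, 0.002]
force: [2.8, -0.9, -14.9]
width: 0.498
gripper_force: 35.0
```

```bash
python3 -c "from h import *;st()"
```

```text
t 6.5 pos [0.538  0.0814 0.0708] yang 28.64 F [  2.82  -0.88 -14.92] T [-0.299 -0.2   -0.024] w 45.7 g 34.97983932495117 q7 0.178
```

carry_out:
  claw: [4,4,4,4,4,4,4,4,4,4,4,4,4]
  delta_pos:
    - [0,0.02,0.07]
    - [0,0,0]
    - [0,0,0]
    - [0,0,0]
    - [0,0,0]
    - [0,0,0]
    - [0,0,0]
    - [0,0,0]
    - [0,0,0]
    - [0,0,0]
    - [0,0,0]
    - [0,0,0]
    - [0,0,0]
  angular:
    - [0,0,0]
    - [0,0,-0.04]
    - [0,0,-0.04]
    - [0,0,-0.04]
    - [0,0,-0.04]
    - [0,0,-0.04]
    - [0,0,-0.04]
    - [0,0,-0.04]
    - [0,0,-0.04]
    - [0,0,-0.04]
    - [0,0,-0.04]
    - [0,0,-0.04]
    - [0,0,0]

```text
clock: 7.8
position: [0.5381, 0.0814, 0.0708]
ee_rot: [-0.973, -2.986, 0.002]
force: [-3.0, -3.1, -7.8]
width: 0.496
gripper_force: 35.0
```

```bash
python3 - <<'E'
from h import *
st();w=snap("wrist");r=arm.place_of("fourth_click",w)
cv2.imwrite("pics/w3.png",cv2.resize(w["frame"][60:260,240:460,::-1],(660,600)))
E
```

```text
t 7.8 pos [0.5381 0.0814 0.0708] yang 53.89 F [-3.   -3.12 -7.84] T [-0.796  0.727  0.156] w 45.6 g 34.98632311820984 q7 0.539
```

View pics/w3.png

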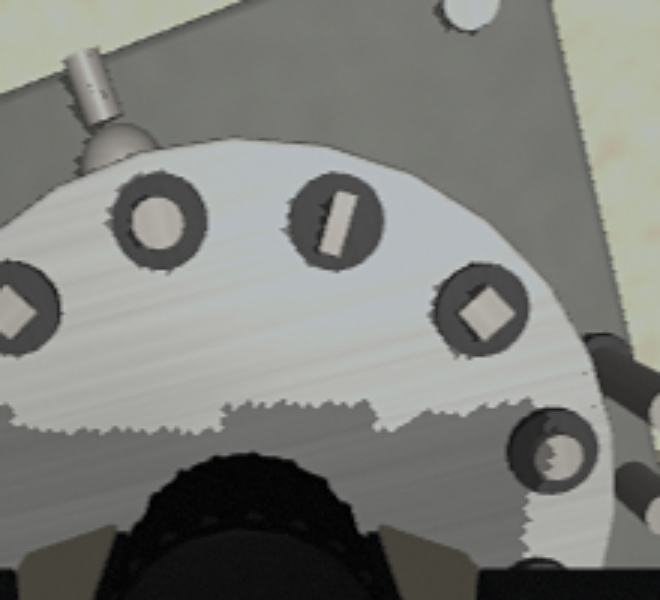

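The plunger at (90,90) is the click detent. The lug at (650,510) is close to the stop at (650,420). I continue slowly, watching the torque.

carry_out:
  claw: [4,4,4,4,4]
  delta_pos:
    - [0,0,0]
    - [0,0,0]
    - [0,0,0]
    - [0,0,0]
    - [0,0,0]
  angular:
    - [0,0,-0.02]
    - [0,0,-0.02]
    - [0,0,-0.02]
    - [0,0,-0.02]
    - [0,0,0]

```text
clock: 8.4
position: [0.5381, 0.0814, 0.0708]
ee_rot: [-0.853, -3.022, 0.002]
force: [-4.1, -3.2, -6.9]
width: 0.497
gripper_force: 35.0
```

```bash
python3 -c "from h import *;st()"
```

```text
t 8.4 pos [0.5381 0.0814 0.0708] yang 58.47 F [-4.06 -3.18 -6.91] T [-0.998  1.045  0.158] w 45.6 g 34.98758554458618 q7 0.605
```

carry_out:
  claw: [4,4,4,4]
  delta_pos:
    - [0,0,0]
    - [0,0,0]
    - [0,0,0]
    - [0,0,0]
  angular:
    - [0,0,-0.02]
    - [0,0,-0.02]
    - [0,0,-0.02]
    - [0,0,0]

```text
clock: 8.8
position: [0.538, 0.0814, 0.0708]
ee_rot: [-0.762, -3.046, 0.002]
force: [-4.2, -2.7, -7.5]
width: 0.494
gripper_force: 35.0
```

```bash
python3 -c "from h import *;st()"
```

```text
t 8.8 pos [0.538  0.0814 0.0708] yang 61.89 F [-4.22 -2.67 -7.51] T [-0.964  0.994 -0.068] w 45.3 g 34.98814880847931 q7 0.654
```

carry_out:
  claw: [4,4]
  delta_pos:
    - [0,0,0]
    - [0,0,0]
  angular:
    - [0,0,-0.02]
    - [0,0,0]

```text
clock: 9.0
position: [0.5381, 0.0814, 0.0708]
ee_rot: [-0.732, -3.054, 0.002]
force: [-3.8, -3.2, -7.5]
width: 0.492
gripper_force: 35.0
```

```bash
python3 -c "from h import *;st()"
```

```text
t 9.0 pos [0.5381 0.0814 0.0708] yang 63.04 F [-3.82 -3.18 -7.54] T [-0.963  1.035 -0.073] w 45.2 g 34.98821318149567 q7 0.67
```

carry_out:
  claw: [4,4]
  delta_pos:
    - [0,0,0]
    - [0,0,0]
  angular:
    - [0,0,-0.02]
    - [0,0,0]

```text
clock: 9.2
position: [0.5381, 0.0814, 0.0708]
ee_rot: [-0.702, -3.061, 0.002]
force: [-4.7, -3.0, -7.0]
width: 0.495
gripper_force: 35.0
```

```bash
python3 -c "from h import *;st()"
```

```text
t 9.2 pos [0.5381 0.0814 0.0708] yang 64.18 F [-4.69 -2.96 -7.01] T [-0.968  1.032 -0.064] w 45.4 g 34.988256096839905 q7 0.687
```

carry_out:
  claw: [4,4]
  delta_pos:
    - [0,0,0]
    - [0,0,0]
  angular:
    - [0,0,-0.02]
    - [0,0,0]

```text
clock: 9.4
position: [0.5381, 0.0814, 0.0708]
ee_rot: [-0.671, -3.067, 0.002]
force: [-3.5, -3.0, -6.9]
width: 0.493
gripper_force: 35.0
```

```bash
python3 -c "from h import *;st()"
```

```text
t 9.4 pos [0.5381 0.0814 0.0708] yang 65.3 F [-3.47 -2.95 -6.93] T [-0.976  0.983 -0.253] w 45.2 g 34.9883633852005 q7 0.703
```

carry_out:
  claw: [4,4]
  delta_pos:
    - [0,0,0]
    - [0,0,0]
  angular:
    - [0,0,-0.015]
    - [0,0,0]

```text
clock: 9.6
position: [0.5381, 0.0814, 0.0708]
ee_rot: [-0.649, -3.072, 0.002]
force: [-5.3, -3.4, -6.4]
width: 0.492
gripper_force: 35.0
```

```bash
python3 -c "from h import *;st()"
```

```text
t 9.6 pos [0.5381 0.0814 0.0708] yang 66.14 F [-5.25 -3.38 -6.37] T [-0.962  1.05  -0.328] w 45.2 g 34.988617300987244 q7 0.715
```

The torque has risen to about 0.3 N m, so the lug has met the stop (contact at about 64.3°, first click at about 59.3°). Now I turn 120° clockwise from the first click.

carry_out:
  claw: [4,4,4,4,4,4,4,4,4,4,4,4,4,4,4,4,4,4,4,4]
  delta_pos:
    - [0,0,0]
    - [0,0,0]
    - [0,0,0]
    - [0,0,0]
    - [0,0,0]
    - [0,0,0]
    - [0,0,0]
    - [0,0,0]
    - [0,0,0]
    - [0,0,0]
    - [0,0,0]
    - [0,0,0]
    - [0,0,0]
    - [0,0,0]
    - [0,0,0]
    - [0,0,0]
    - [0,0,0]
    - [0,0,0]
    - [0,0,0]
    - [0,0,0]
  angular:
    - [0,0,0.04]
    - [0,0,0.08]
    - [0,0,0.08]
    - [0,0,0.08]
    - [0,0,0.08]
    - [0,0,0.08]
    - [0,0,0.08]
    - [0,0,0.08]
    - [0,0,0.08]
    - [0,0,0.08]
    - [0,0,0.08]
    - [0,0,0.08]
    - [0,0,0.08]
    - [0,0,0.08]
    - [0,0,0.08]
    - [0,0,0.08]
    - [0,0,0.08]
    - [0,0,0.08]
    - [0,0,0.06]
    - [0,0,0]

```text
clock: 11.6
position: [0.5381, 0.0815, 0.0708]
ee_rot: [-2.535, -1.855, 0.003]
force: [-4.3, -4.5, -7.2]
width: 0.493
gripper_force: 35.0
```

```bash
python3 -c "from h import *;st()"
```

```text
t 11.6 pos [0.5381 0.0815 0.0708] yang -17.62 F [-4.32 -4.52 -7.19] T [-0.872  1.181  0.028] w 45.3 g 34.98907148838043 q7 -0.479
```

Now -17.6°; 43.1° (0.752 rad) still to go.

carry_out:
  claw: [4,4,4,4,4,4,4,4,4,4,4,4]
  delta_pos:
    - [0,0,0]
    - [0,0,0]
    - [0,0,0]
    - [0,0,0]
    - [0,0,0]
    - [0,0,0]
    - [0,0,0]
    - [0,0,0]
    - [0,0,0]
    - [0,0,0]
    - [0,0,0]
    - [0,0,0]
  angular:
    - [0,0,0.05]
    - [0,0,0.08]
    - [0,0,0.08]
    - [0,0,0.08]
    - [0,0,0.08]
    - [0,0,0.08]
    - [0,0,0.08]
    - [0,0,0.08]
    - [0,0,0.08]
    - [0,0,0.06]
    - [0,0,0]
    - [0,0,0]

```text
clock: 12.8
position: [0.5381, 0.0815, 0.0708]
ee_rot: [3.038, 0.8, -0.002]
force: [-4.5, -6.3, -6.9]
width: 0.494
gripper_force: 35.0
```

```bash
python3 -c "from h import *;st()"
```

```text
t 12.8 pos [0.5381 0.0815 0.0708] yang -60.48 F [-4.5  -6.26 -6.87] T [-0.618  1.167 -0.192] w 45.4 g 34.99410688877106 q7 -1.08
```

carry_out:
  claw: [9.1,9.1,9.1,9.1,9.1,9.1,9.1,9.1,9.1,9.1,9.1,9.1]
  delta_pos:
    - [0,0,0]
    - [0,0,0]
    - [0,0,0]
    - [0,0,0]
    - [0,0,0]
    - [0,0,-1]
    - [0,0,-2]
    - [0,0,-3]
    - [0,0,-3]
    - [0,0,-3]
    - [0,0,-1]
    - [0,0,0]
  angular:
    - [0,0,0]
    - [0,0,0]
    - [0,0,0]
    - [0,0,0]
    - [0,0,0]
    - [0,0,0]
    - [0,0,0]
    - [0,0,0]
    - [0,0,0]
    - [0,0,0]
    - [0,0,0]
    - [0,0,0]

```text
clock: 14.0
position: [0.5399, 0.0822, 0.2029]
ee_rot: [-3.037, -0.801, -0.006]
force: [0.4, 0.7, -0.6]
width: 0.992
gripper_force: 0.0
```

```bash
python3 - <<'E'
from h import *
st();w=snap("wrist","w4.png");sc=snap("side","s4.png");q=fit([("wrist",w)])
for p,n in((w,"wrist"),(sc,"side")):
  for a in(-11.4,-41.4,-71.4):
    t=np.radians(a);print(n,a,proj(p,loc(q,(.09*np.cos(t),.09*np.sin(t),.052))).round(1))
a=cv2.resize(w["frame"][:,:,::-1],(800,500));cv2.imwrite("pics/w4b.png",a)
E
```

```text
t 14.0 pos [0.5399 0.0822 0.2029] yang -60.45 F [ 0.38  0.71 -0.61] T [0.079 0.107 0.04 ] w 91.1 g 0.0 q7 -1.154
wrist punch [-4.7 -0.7] mm
wrist wheel_centre [ 1.9 -4.3] mm
wrist knob_top [-0.7 -1.6] mm
wrist stop_top [ 89.3 126.7] mm
wrist fourth_click [-0.3  0.5] mm
wrist ram_top [-0.8  0.3] mm
pose [ 0.5406  0.0849 -0.3295]
wrist -11.4 [395.8 145.8]
wrist -41.4 [404.3 188.5]
wrist -71.4 [390.3 227.9]
side -11.4 [309.9 211.9]
side -41.4 [330.7 211. ]
side -71.4 [350.1 217.1]
```

View pics/w4.png

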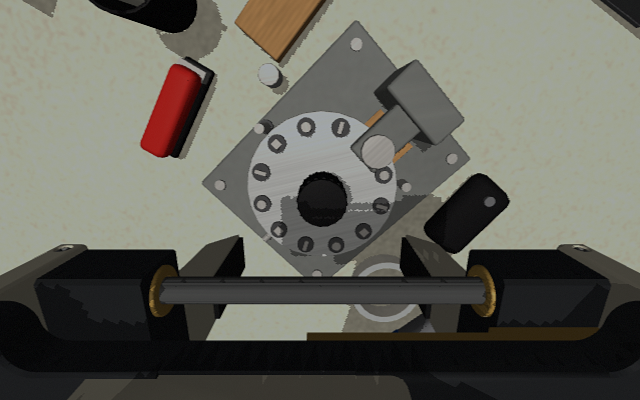

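The lug is at (405,187), matching the predicted four-click position (404,188). Next I locate the ram.

```bash
python3 - <<'E'
from h import *
w=snap("wrist");r=arm.place_of("ram_top",w)[0];u=np.array(r["centre"])*[640,400];X=onplane(w,u,.1);print(u,X)
print(onplane(w,(377.5,151.5),.1))
s=arm.observe();R=cv2.Rodrigues(s["ee_rot"])[0]
for Y in (X,np.array([.6047,.0624,.1])):print((R.T@(Y-s["position"])*100).round(2))
E
```

```text
[380.928 146.52 ] [0.60825044 0.06343139 0.1       ]
[0.60323333 0.06369361 0.1       ]
[ 5.14  5.03 10.05]
[ 4.78  4.95 10.05]
```

carry_out:
  claw: [0,0,0,0,0,0,0,0,0,0,0,0,0]
  delta_pos:
    - [0.8,0.9,0]
    - [1,1,0]
    - [1,1,0]
    - [1,1,0]
    - [1,1,0]
    - [0,0,0]
    - [0,0,0]
    - [0,0,1]
    - [0,0,2]
    - [0,0,2]
    - [0,0,1.5]
    - [0,0,0]
    - [0,0,0]
  angular:
    - [0,0,0]
    - [0,0,0]
    - [0,0,0]
    - [0,0,0]
    - [0,0,0]
    - [0,0,0]
    - [0,0,0]
    - [0,0,0]
    - [0,0,0]
    - [0,0,0]
    - [0,0,0]
    - [0,0,0]
    - [0,0,0]

```text
clock: 15.8
position: [0.6045, 0.0632, 0.136]
ee_rot: [-3.038, -0.801, 0.001]
force: [0.1, 0.4, 0.5]
width: 0.004
gripper_force: 0.0
```

```bash
python3 - <<'E'
from h import *
st();w=snap("wrist");cv2.imwrite("pics/w5.png",w["frame"][:,:,::-1])
sd=snap("side");cv2.imwrite("pics/s5.png",cv2.resize(sd["frame"][130:280,220:420,::-1],(800,600)))
s=arm.observe();print(proj(w,s["position"]),(proj(sd,s["position"])-[220,130])*4)
E
```

```text
t 15.8 pos [0.6045 0.0632 0.136 ] yang -60.44 F [0.05 0.39 0.45] T [0.034 0.04  0.023] w 0.4 g 0.0 q7 -1.047
[322.78052476 255.11677862] [347.48504002 237.34540661]
```

View pics/w5.png

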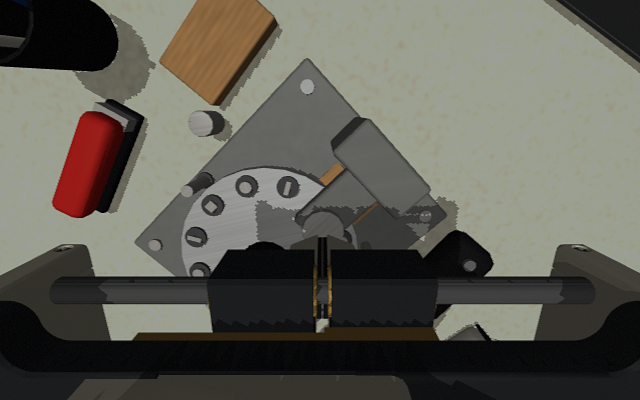

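View pics/s5.png

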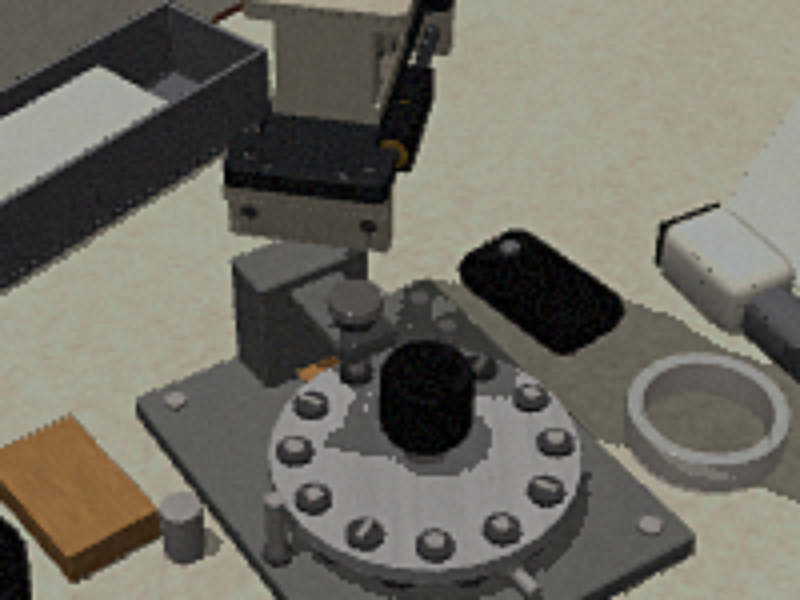

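The wrist view puts the ram at (325,225), directly beneath the closed fingertips, and the side view agrees. I descend gently.

carry_out:
  claw: [0,0,0,0,0,0,0,0,0]
  delta_pos:
    - [0,0,1]
    - [0,0,1]
    - [0,0,0.6]
    - [0,0,0.3]
    - [0,0,0.2]
    - [0,0,0.1]
    - [0,0,0.1]
    - [0,0,0.1]
    - [0,0,0]
  angular:
    - [0,0,0]
    - [0,0,0]
    - [0,0,0]
    - [0,0,0]
    - [0,0,0]
    - [0,0,0]
    - [0,0,0]
    - [0,0,0]
    - [0,0,0]

```text
clock: 16.8
position: [0.6049, 0.063, 0.1021]
ee_rot: [3.038, 0.801, 0.0]
force: [-0.2, -0.7, 0.2]
width: 0.005
gripper_force: 0.0
```

carry_out:
  claw: [0,0,0,0,0,0]
  delta_pos:
    - [0,0,0.1]
    - [0,0,0.1]
    - [0,0,0.1]
    - [0,0,0.1]
    - [0,0,0]
    - [0,0,0]
  angular:
    - [0,0,0]
    - [0,0,0]
    - [0,0,0]
    - [0,0,0]
    - [0,0,0]
    - [0,0,0]

```text
clock: 17.4
position: [0.605, 0.0631, 0.0984]
ee_rot: [-3.038, -0.801, -0.001]
force: [-2.1, 0.1, 6.6]
width: 0.006
gripper_force: 2.8
```

carry_out:
  claw: [0,0,0,0,0,0,0]
  delta_pos:
    - [0,0,0.1]
    - [0,0,0.1]
    - [0,0,0.1]
    - [0,0,0.1]
    - [0,0,0.1]
    - [0,0,0]
    - [0,0,0]
  angular:
    - [0,0,0]
    - [0,0,0]
    - [0,0,0]
    - [0,0,0]
    - [0,0,0]
    - [0,0,0]
    - [0,0,0]

```text
clock: 18.1
position: [0.6051, 0.0631, 0.0938]
ee_rot: [-3.038, -0.801, -0.001]
force: [-3.0, 0.1, 10.6]
width: 0.006
gripper_force: 4.8
```

carry_out:
  claw: [0,0,0,0]
  delta_pos:
    - [0,0,0.05]
    - [0,0,0.05]
    - [0,0,0]
    - [0,0,0]
  angular:
    - [0,0,0]
    - [0,0,0]
    - [0,0,0]
    - [0,0,0]

```text
clock: 18.5
position: [0.6051, 0.0631, 0.0929]
ee_rot: [-3.038, -0.801, -0.001]
force: [-3.7, -0.2, 10.3]
width: 0.003
gripper_force: 5.2
```

carry_out:
  claw: [0,0,0,0]
  delta_pos:
    - [0,0,0.04]
    - [0,0,0.04]
    - [0,0,0]
    - [0,0,0]
  angular:
    - [0,0,0]
    - [0,0,0]
    - [0,0,0]
    - [0,0,0]

```text
clock: 18.9
position: [0.6051, 0.0631, 0.0923]
ee_rot: [-3.037, -0.801, -0.001]
force: [-4.2, -0.3, 13.5]
width: 0.004
gripper_force: 6.6
```

carry_out:
  claw: [0,0,0,0]
  delta_pos:
    - [0,0,0.03]
    - [0,0,0.03]
    - [0,0,0]
    - [0,0,0]
  angular:
    - [0,0,0]
    - [0,0,0]
    - [0,0,0]
    - [0,0,0]

```text
clock: 19.3
position: [0.6051, 0.063, 0.0922]
ee_rot: [-3.037, -0.801, -0.002]
force: [-6.6, -0.3, 18.4]
width: 0.002
gripper_force: 9.3
```

carry_out:
  claw: [0,0,0,0]
  delta_pos:
    - [0,0,0.03]
    - [0,0,0]
    - [0,0,0]
    - [0,0,0]
  angular:
    - [0,0,0]
    - [0,0,0]
    - [0,0,0]
    - [0,0,0]

```text
clock: 19.7
position: [0.6052, 0.0631, 0.0922]
ee_rot: [-3.037, -0.801, -0.002]
force: [-7.6, -0.7, 20.3]
width: 0.004
gripper_force: 10.7
```

The ram is on its hard stop: 20 N and no further travel. I raise gently.

carry_out:
  claw: [0,0,0,0,0,0,0,0,0,0,0,0,0,0,0,0,0,0,0]
  delta_pos:
    - [0,0,-0.1]
    - [0,0,-0.1]
    - [0,0,-0.1]
    - [0,0,-0.1]
    - [0,0,-0.1]
    - [0,0,-0.1]
    - [0,0,-0.1]
    - [0,0,-0.1]
    - [0,0,-0.1]
    - [0,0,-0.2]
    - [0,0,-0.5]
    - [0,0,-1]
    - [0,0,-2]
    - [0,0,-2]
    - [0,0,-2]
    - [-2,-2,-2]
    - [-2,-2,0]
    - [-1,-1,0]
    - [0,0,0]
  angular:
    - [0,0,0]
    - [0,0,0]
    - [0,0,0]
    - [0,0,0]
    - [0,0,0]
    - [0,0,0]
    - [0,0,0]
    - [0,0,0]
    - [0,0,0]
    - [0,0,0]
    - [0,0,0]
    - [0,0,0]
    - [0,0,0]
    - [0,0,0]
    - [0,0,0]
    - [0,0,0]
    - [0,0,0]
    - [0,0,0]
    - [0,0,0]

```text
clock: 21.6
position: [0.5352, 0.0827, 0.1972]
ee_rot: [-3.036, -0.803, -0.0]
force: [-0.3, -0.0, -0.4]
width: 0.011
gripper_force: 0.0
```

```bash
python3 - <<'E'
from h import *
st();w=snap("wrist","w6.png");sd=snap("side")
s=[.5397,.0825,-.3013]
t=np.radians(-41.4);print(proj(w,loc(s,(.09*np.cos(t),.09*np.sin(t),.052))).round(1),proj(w,loc(s,(.068,0,.1))),proj(w,loc(s,(.068,0,.092))))
E
```

```text
t 21.6 pos [0.5352 0.0827 0.1972] yang -60.37 F [-0.3  -0.04 -0.41] T [0.044 0.077 0.013] w 1.0 g 0.0 q7 -1.152
[410.6 185.4] [383.54306898 148.60962204] [381.73981824 147.50312403]
```

View pics/w6.png

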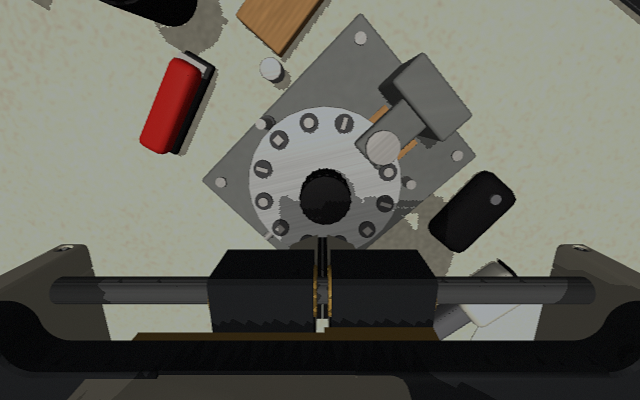

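The lug is at (411,184), the predicted fourth click. The ram at (383,148) is back up, and the other things on the desk are where they were. I hand in.

```bash
python3 -c "from cell import arm;print(arm.sign_off())"
```

```text
the job is handed in; nothing more can be done
None
```

The job is handed in: I turned the wheel back until it met the stop (about 0.33 N m), then clockwise to the fourth click, pressed the ram to its hard stop at about 20 N and let it spring back up, and the last picture showed the wheel on that click and nothing else on the desk visibly moved.

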